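# Level the casting table and hold the flask ring over the wax tree

### The arm

A 6-joint arm with a two-finger parallel gripper is mounted at the origin on a cart in front of the work surface, level with it; the furniture and walls round the work are solid. World frame = base frame: x ahead of the robot, y to its left, z up, the work surface at z = 0. Lengths are in m, angles in rad, forces in N, time in s.
With the tool pointing down it reaches from about 0.275 to 0.75 m from the base axis. Payload 10.2 kg.
Tool frame: the origin (TCP) lies where the fingers leave the gripper's body, on its centre line; the fingertips stand 73 mm ahead of it and the grasp point (between the pads) lies manip.tcp_to_grasp ahead of it (manip.tcp_to_grasp is the distance from the TCP to the grasp point, in m); z points along the fingers, y is the line along which they close (so a half turn about z gives the same grasp; the last joint's range is limited). The gripper opens to 85 mm and grips with 20 to 120 N. Pads are 22 mm wide; open, the fingers measure 114 mm over their backs; the gripper's body (76 mm by 85 mm) begins 54 mm behind the grasp point. The pads swing forward as they close: fully open they stand 13 mm farther back than shut.
Start: joints at [-1.561, 0.313, 1.498, -0, 1.331, -0.223], TCP at [0.121, -0.511, 0.304] pointing down, gripper open.
Joint ranges: [-2.94, 2.94], [-0.97, 2.17], [0.19, 2.56], [-1.23, 4.37], [0.02, 3.11], [-2.88, 2.88]. Speed limits (rad/s): [2.39, 2.39, 3.01, 3.14, 3.14, 3.14].

### API

Orientations are given as a unit quaternion [w, x, y, z].
In Python, from bench import manip gives the robot as it stands. The module is installed in compiled form; this text tells all that it offers. Calls block until the motion is done:
- manip.reach(position, orientation): joint-space move of the TCP to a pose.
- manip.move_linear(position, orientation=None, v=0.15, force_limit=None): straight line of the TCP; orientation=None keeps the orientation; v is the mean speed in m/s. With force_limit (N) it stops when the force on the tool has changed by that much, and returns True; else False.
- manip.goto_joints(angles): joint-space move.
- manip.let_go() and manip.grab(grip_force=None): open the fingers fully, or close them until they stop; grip_force is the grip in N (None keeps the last).
- manip.hold(seconds).
- manip.inverse_kinematics(position, orientation): joint angles nearest the present ones, or None.
- manip.grab_frame(name): name is "scene" or "top"; returns (picture, depth): 400x640x3 uint8, red, green, blue; 400x640 float32, m along the optical axis (not along the pixel's ray), 0 where there is no reading.
- manip.get_calibration(name): a dict with "vfov" (degrees; the focal length in pixels is half the picture's height over the tangent of half this angle, whatever the lens; pixels are square), "cx", "cy" (the principal point, pixels), "rvec" (rotation vector, rad) and "tvec" (3), from world to camera coordinates, as OpenCV has them. Camera axes: x right, y down, z forward; pixel columns grow to the right and rows downward; lengths in m; the calibration is good to about 2 mm. A picture is of the moment at which its call begins. get_calibration takes no time and is no camera call.
A pose or a line that the arm cannot do raises manip.PlanningError and nothing moves.
- manip.job_done(): hands the job in; it is judged then, once.
Readings, each from a call of its own:
- manip.get_time_s(): time.
- manip.get_q(): joint angles.
- manip.get_qvel(): joint speeds.
- manip.get_joint_efforts(): joint torques, N m.
- manip.get_tcp_pos(): TCP position.
- manip.get_tcp_rot(): TCP orientation.
- manip.get_ft_force(): force on the tool from outside, world axes, zero at the start.
- manip.get_wrist_torque(): the same for the moment, N m.
- manip.get_gripper_width(): finger opening in m.
- manip.get_grip_force(): force on a finger pad.
Only numpy, scipy, OpenCV 4.12 (cv2) and the standard library are available. Lean on these libraries where they do the work, as an engineer would, in place of code of your own. Each camera call takes 0.05 s, during which the arm holds its last target. There are 200 camera calls.

### The job

First turn the black knob of the little casting table until its platform is level, and let go of the knob. Then pick up the steel flask ring, carry it across without disturbing the three containers standing in between, and lower it upright and centred over the wax tree until only about a centimetre of air is left between its lower rim and the round rubber base; let nothing touch the tree, the rubber base or the platform. Finish while still holding the ring there, hovering and still, so that I can check how the tree sits before it goes down: do not put it down or let go.

Things in the scene. Friction and masses are not known exactly. Their poses are not given: they have to be found in the camera images.
- table: casting table: grey base 170 x 100 mm, fixed on one of two 6 mm mats left and right of the row of containers. Origin on the mat under the middle of the platform; z up; the knob is 88 mm out along -x (towards the robot, yaw up to 0.3 rad); hinge parallel to y. Base: x -105 to +65, y -54 to +54 mm. Two steel pins (x -48, y +-50 mm) end 40 mm up, flush with the platform's upper face when level.
- table_top: aluminium platform 110 x 92 x 6 mm, hinged along y under its middle, with a tongue to the knob. Origin on the hinge axis, 34 mm above the mat; z is its normal (straight up when level); upper face 6 mm above the origin. At the start its knob side hangs 0.10 to 0.16 rad low. On its middle lies a round black rubber base, 72 mm across, 8 mm thick, carrying the wax tree.
- seat (a point): centre of the rubber base's upper face, 14 mm above the platform's origin along its normal (48 mm above the mat when level); z along the normal. The wax tree, a stem with small rings 23 mm across, rises 32 mm from here. A grey line 51 mm across marks where the flask ring will sit.
- tilt_knob (a joint): knob angle, rad: 0 when the platform is level, -2.0 to -1.3 at the start; grows as the knob is turned clockwise seen from above, which raises the platform's knob side by 0.08 rad per rad. Stops at -2.3 and 0.7. Light friction (0.05 N m); stays where it is left; may need more than one grasp.
- knob_grip (a point): point on the knob's vertical axis, 90 mm above the mat, at the height to grip; the round fluted black knob is 34 mm across, 25 mm tall, from 77 to 102 mm above the mat, on a thin steel screw. It does not rise or sink as it turns.
- flask: steel flask ring standing loose on the 6 mm mat on the other side of the row: plain tube open at both ends, 50 mm outside and 42 mm inside diameter, 70 mm tall, 0.2 to 0.45 kg, three rows of small dark dots round its lower half. Origin: centre of its lower rim; z up along the tube. Grip it across the outside near the top.
- flask_bottom (a point): centre of the ring's lower rim (the same point as the flask's origin)
- jar_stack: loose stack, on the bench top, of clear screw pots, 42 mm across, 87 mm tall; origin at the centre of its underside. Stands in the row between table and flask; leave it alone
- flux_bottle: loose small white squeeze bottle with a spout, 45 mm across, 97 mm tall; origin at the centre of its underside. Stands in the same row; leave it alone
- green_cup: loose green cup of thin tools, 34 mm across, 82 mm tall; origin at the centre of its underside. Stands in the same row; leave it alone
Things that resemble listed ones, but are neither listed nor needed, are in the scene too. Leave any blue or orange look-alike of the flask alone.

How it is judged:
On the way, in this order (a step that is already met when the one before it is completed fails the run):
1. the platform is level to 0.03 rad, the knob has been let go, and the flask ring has not been moved yet (angle between table_top's own z axis and vertical below 0.03 rad and contact force between the fingers and table below 0.1 N and distance of flask from where it was at the start of the episode below 0.02 m), for 0.2 s.
2. the flask ring is lifted clear of the mat in the gripper while the platform stays level (angle between table_top's own z axis and vertical below 0.03 rad and height (world z) of flask_bottom above 0.03 m and contact force between the fingers and flask above 1 N), for 0.2 s.
At the end, for the whole second after the job is handed in: The platform is level to 0.03 rad. The flask ring is held by the fingers, at rest and upright to 0.09 rad, its axis within 6 mm of the middle of the rubber base, its lower rim 3 to 18 mm above the rubber, touching nothing but the gripper (angle between table_top's own z axis and vertical below 0.03 rad and z of flask_bottom in the frame of seat between 0.003 and 0.018 m and horizontal distance between flask_bottom and seat below 0.006 m and angle between flask's own z axis and vertical below 0.09 rad and height (world z) of flask_bottom above 0.045 m and contact force between the fingers and flask above 1 N and contact force between flask and table below 0.2 N and linear speed of flask below 0.02 m/s and angular speed of flask below 0.15 rad/s); the arm keeps its last pose, push and grip.
It fails at once if something touches the wax tree, the rubber base or the platform (contact force between table_top and anything else above 0.5 N).
It fails at once if the jar stack is shifted by more than 20 mm or tipped (distance of jar_stack from where it was at the start of the episode above 0.02 m or angle between jar_stack's own z axis and vertical above 0.3 rad).
It fails at once if the flux bottle is shifted by more than 20 mm or tipped (distance of flux_bottle from where it was at the start of the episode above 0.02 m or angle between flux_bottle's own z axis and vertical above 0.3 rad).
It fails at once if the green cup is shifted by more than 20 mm or tipped (distance of green_cup from where it was at the start of the episode above 0.02 m or angle between green_cup's own z axis and vertical above 0.3 rad).
It also fails if it takes over 72 s, if anything falls off the work surface, if the arm or the gripper's body presses on something with over 40 N, if the wrist force passes 120 N, or if a joint passes its speed limit or range.

## Working session

There is one attempt and no reset: what is moved stays moved. The work goes in short steps, each a Python script; the robot and the scene stay as the last script left them, time stands still between calls to the robot, and variables do not carry over. Pictures are saved under pics/ and viewed, at most 10 in all, crops included, and the job is handed in when it is done.

```bash
mkdir -p pics
cat > h.py <<'E'
import numpy as np, cv2
from bench import manip
def cam(n):
    c=manip.get_calibration(n); R=cv2.Rodrigues(np.array(c['rvec'],float))[0]; t=np.array(c['tvec'],float).ravel()
    f=200/np.tan(np.radians(c['vfov'])/2); return f,c['cx'],c['cy'],R,t,c
def cloud(n,d):
    f,cx,cy,R,t,_=cam(n); v,u=np.mgrid[:400,:640]
    P=np.stack([(u-cx)*d/f,(v-cy)*d/f,d],-1); return (P-t)@R   # world
def shot(n,name):
    p,d=manip.grab_frame(n); cv2.imwrite(f'pics/{name}.png',p[:,:,::-1]); np.save(f'pics/{name}.npy',d); return p,d
def crop(name,out,u0,u1,v0,v1,k):
    i=cv2.imread(f'pics/{name}.png')[v0:v1,u0:u1]; cv2.imwrite(f'pics/{out}.png',cv2.resize(i,None,fx=k,fy=k,interpolation=cv2.INTER_CUBIC))
def rotdown(yaw): # tool down, tool y axis at angle yaw+90deg
    from scipy.spatial.transform import Rotation as Ro
    q=(Ro.from_euler('z',yaw)*Ro.from_euler('x',np.pi)).as_quat(); return [q[3],q[0],q[1],q[2]]
E
python3 - <<'E'
from h import *
for n in('scene','top'):
    shot(n,n+'0'); c=cam(n); print(n,c[5], 'pos',-c[3].T@c[4])
print(manip.tcp_to_grasp, manip.get_tcp_rot(), manip.get_time_s(),manip.get_gripper_width())
a=cv2.imread('pics/scene0.png');b=cv2.imread('pics/top0.png')
E
```

```text
scene {'vfov': 54.576651318487215, 'cx': 317.8535251722631, 'cy': 200.88978002223956, 'rvec': array([ 0.66532108, -2.54917245,  1.2732486 ]), 'tvec': array([0.36957027, 0.26106772, 0.63101215])} pos [0.16022973 0.48463668 0.58512272]
top {'vfov': 52.717320744443306, 'cx': 317.2714402790886, 'cy': 201.61294378259126, 'rvec': array([ 2.15688114, -2.15017204,  0.17507037]), 'tvec': array([-0.14265904,  0.46930761,  0.8783107 ])} pos [ 0.3372154  -0.1261463   0.93936351]
0.0539 [-5.47680124e-04  9.93232210e-01  1.16144191e-01  6.43174357e-05] 0.1 0.0852968154549113
```

View pics/scene0.png

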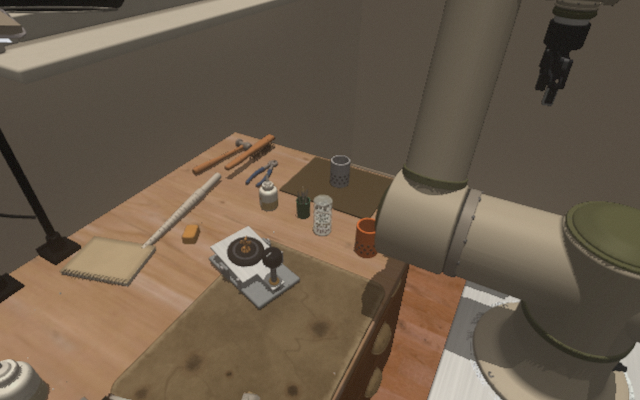

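View pics/top0.png

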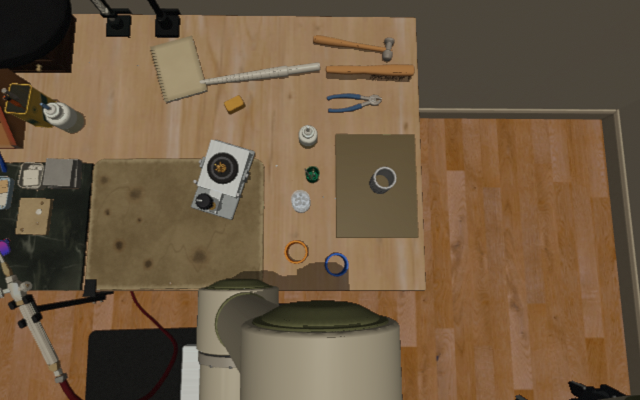

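Flask candidates in the top view: grey steel ring (383,180), blue ring (336,264) and orange ring (297,251). By the description it is the grey one on the right mat. The table is at (221,180) with its knob at (204,201). The row between is bottle (308,135), cup (312,174) and pots (301,201). I'll check the choice in a close crop and locate everything from depth.

Run:
```python
from h import *
a=cv2.imread('pics/scene0.png')[140:220,290:390]; b=cv2.imread('pics/top0.png')[130:230,180:260]
cv2.imwrite('pics/c1.png',np.hstack([cv2.resize(a,(400,320),interpolation=2),cv2.resize(b,(256,320),interpolation=2)]))
d=np.load('pics/top0.npy'); W=cloud('top',d)
def fitc(P):
    A=np.c_[2*P[:,:2],np.ones(len(P))]; s=np.linalg.lstsq(A,(P[:,:2]**2).sum(1),rcond=None)[0]; return s[:2],np.sqrt(s[2]+s[:2]@s[:2])
def reg(u0,u1,v0,v1,zl,zh):
    P=W[v0:v1,u0:u1].reshape(-1,3); P=P[(P[:,2]>zl)&(P[:,2]<zh)]; return P
for nm,r in dict(flask=(365,405,160,200,.066,.09),knob=(190,218,188,214,.095,.12),bottle=(295,322,120,148,.03,.2),cup=(300,325,160,185,.03,.2),pots=(288,315,188,215,.06,.2)).items():
    P=reg(*r); 
    if len(P)<4: print(nm,len(P)); continue
    mm=P.max(0),P.min(0); print(nm,len(P),'mid',(mm[0]+mm[1])/2,'ext',mm[0]-mm[1],'zmed',np.median(P[:,2]),'zmax',mm[0][2],'fit',fitc(P),'mean',P.mean(0))
for u,v in((383,180),(345,220),(230,150),(215,155),(237,190),(222,168),(100,280)): print((u,v),W[v,u].round(4))
# platform plane: bright pixels
g=cv2.imread('pics/top0.png').min(2); m=np.zeros_like(g,bool); m[138:200,195:258]=g[138:200,195:258]>110
P=W[m]; P=P[(P[:,2]>.025)&(P[:,2]<.065)]; c=np.linalg.lstsq(np.c_[P[:,:2],np.ones(len(P))],P[:,2],rcond=None)[0]; print('plane',len(P),c,np.hypot(*c[:2]), 'dir',np.degrees(np.arctan2(c[1],c[0])))
```

```text
flask 146 mid [ 0.51790655 -0.28808273  0.07232583] ext [0.04833241 0.04960871 0.01243378] zmed 0.07461615082608779 zmax 0.07854271778254551 fit (array([ 0.51783161, -0.28777251]), np.float64(0.02277242658814098)) mean [ 0.51708702 -0.2876805   0.07407807]
knob 218 mid [0.46047899 0.09683808 0.10319846] ext [0.03326098 0.03276111 0.01617278] zmed 0.10669751037602641 zmax 0.11128485371077483 fit (array([0.46055777, 0.09664265]), np.float64(0.012134904066371213)) mean [0.46023105 0.09609945 0.10607989]
bottle 314 mid [ 0.6237888  -0.11940474  0.06333946] ext [0.04229973 0.04169    0.06553647] zmed 0.053190504178137685 zmax 0.09610769066686246 fit (array([ 0.62265119, -0.11914026]), np.float64(0.015421536255514586)) mean [ 0.61932517 -0.11915398  0.05676512]
cup 90 mid [ 0.53496339 -0.12900761  0.05410192] ext [0.03137826 0.03172608 0.04767341] zmed 0.0439438062730305 zmax 0.07793862420017181 fit (array([ 0.53519528, -0.12938062]), np.float64(0.014006085235592592)) mean [ 0.53544534 -0.12810272  0.04709617]
pots 301 mid [ 0.46820667 -0.10337838  0.07506616] ext [0.03856349 0.03860058 0.02940798] zmed 0.08623475185184265 zmax 0.08977015208746254 fit (array([ 0.46787537, -0.10371563]), np.float64(0.014717675509109842)) mean [ 0.46758908 -0.10376417  0.08521362]
(383, 180) [ 0.5264 -0.2969  0.0058]
(345, 220) [ 0.431  -0.2062  0.007 ]
(230, 150) [0.5843 0.0564 0.0513]
(215, 155) [0.5713 0.0885 0.0558]
(237, 190) [0.495  0.0402 0.0386]
(222, 168) [0.5382 0.0685 0.0706]
(100, 280) [0.2933 0.3489 0.0032]
plane 1317 [ 0.13105338 -0.04266704 -0.0231324 ] 0.13782403683783745 dir -18.03369149236015
```

View pics/c1.png

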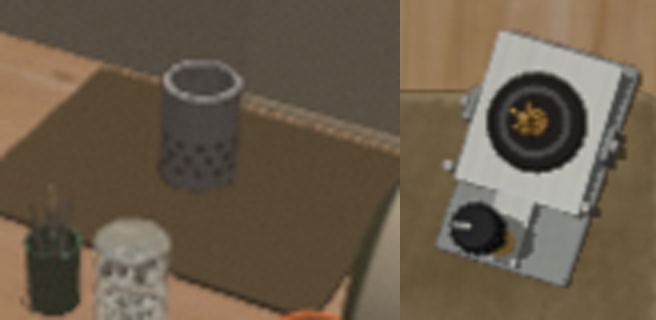

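The crop confirms the grey dotted ring as the flask. Tilt is about 0.137 rad, so the knob needs about +1.72 rad. Going to the knob now.

```bash
cat >> h.py <<'E'
def plane(name,d,box=(138,200,195,258)):
    W=cloud('top',d); g=cv2.imread(f'pics/{name}.png').min(2); v0,v1,u0,u1=box
    m=np.zeros_like(g,bool); m[v0:v1,u0:u1]=g[v0:v1,u0:u1]>110
    P=W[m]; P=P[(P[:,2]>.025)&(P[:,2]<.065)]
    for _ in range(3):
        c=np.linalg.lstsq(np.c_[P[:,:2],np.ones(len(P))],P[:,2],rcond=None)[0]; r=P[:,2]-np.c_[P[:,:2],np.ones(len(P))]@c; P=P[abs(r)<max(.002,2*r.std())]
    yaw=-.3; return c, c[0]*np.cos(yaw)+c[1]*np.sin(yaw), len(P), r.std()
E
python3 - <<'E'
from h import *
print(plane('top0',np.load('pics/top0.npy')))
k=np.array([.4605,.0967]); D=1.72
yaw0=-.3+D/2
for y in (yaw0,yaw0+np.pi,yaw0-np.pi):
    q=manip.inverse_kinematics([*k,.15],rotdown(y)); print(y,None if q is None else np.round(q,3))
    if q is not None and -2.8<q[5]<2.8-D: best=y
print('use',best)
manip.reach([*k,.26],rotdown(best)); manip.move_linear([*k,.15],rotdown(best),v=.12)
manip.grab(40); print('w',manip.get_gripper_width(),manip.get_grip_force(),'ft',manip.get_ft_force(),'t',manip.get_time_s(),manip.get_q().__repr__())
shot('scene','s1')
E
```

```text
(array([ 0.13241707, -0.03988089, -0.02416195]), np.float64(0.13828846932028044), 1156, np.float64(0.0013602016290662742))
0.56 [-0.043  0.388  1.844 -0.     0.91   0.968]
3.701592653589793 [-0.043  0.388  1.844  0.     0.91  -2.174]
-2.581592653589793 [-0.043  0.388  1.844  0.     0.91  -2.174]
use -2.581592653589793
w 0.031893837397310595 39.333371424581856 ft [-7.38458837  9.45357362 11.82750173] t 4.1917 array([-0.04108039,  0.38665774,  1.84394371,  0.00337805,  0.91286138,
       -2.17350521])
```

View pics/s1.png

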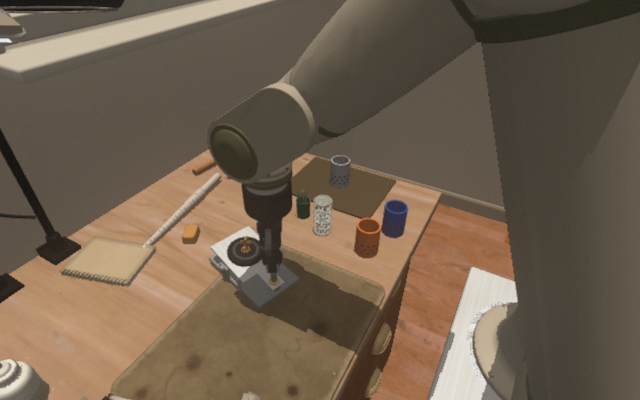

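The gripper holds the knob at (270,255). Width and force agree with that, so I'll turn it.

Run:
```python
from h import *
q=np.array(manip.get_q()); t0=manip.get_wrist_torque()
# use nominal IK joints for position, vary last
for i in range(1,5):
    g=q.copy(); g[5]+=1.72*i/4; manip.goto_joints(g); print(manip.get_ft_force().round(1),np.round(manip.get_wrist_torque(),2),manip.get_gripper_width())
manip.let_go(); p=manip.get_tcp_pos()
print(p)
manip.move_linear([p[0],p[1],.25],v=.2)
manip.reach([.40,-.25,.25],rotdown(0)); p,d=shot('top','t2'); print(plane('t2',d),manip.get_time_s())
crop('t2','t2c',170,410,110,290,3)
```

```text
[-1.9  6.5  1.8] [ 0.98  0.27 -0.03] 0.03173495566501641
[-0.9 10.5  2. ] [ 1.67  0.14 -0.06] 0.03172079363975371
[-0.3 13.7 -0.2] [ 2.34 -0.24 -0.01] 0.031912535054301014
[ 3.1 17.3 -1.3] [ 2.75 -0.74 -0.02] 0.03139582510918776
[0.4597313  0.09788868 0.15063906]
(array([ 0.00208678, -0.00266165,  0.04424577]), np.float64(0.0027801534030932207), 1132, np.float64(0.0013396485353655166)) 8.8083
```

View pics/t2c.png

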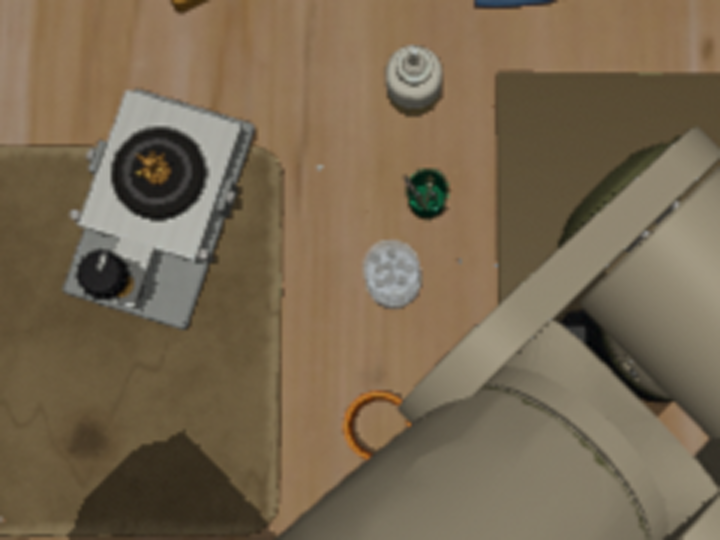

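The platform is level (0.003 rad) and the knob is free. In the crop the rubber base sits at (159,172), which is full-frame (223,167). Next I'll fit its centre and grasp the ring twice at right angles. That centres it in both axes and shows the camera-to-arm bias.

Run:
```python
from h import *
W=cloud('top',np.load('pics/t2.npy')); g=cv2.imread('pics/t2.png').max(2)
m=np.zeros((400,640),np.uint8); m[148:186,203:243]=(g[148:186,203:243]<100)
n,l,s,c=cv2.connectedComponentsWithStats(m); i=1+np.argmax(s[1:,4]); cs,_=cv2.findContours((l==i).astype(np.uint8),0,1)
h=cv2.convexHull(max(cs,key=len)); e=cv2.fitEllipse(h); print('ell',e)
f,cx,cy,R,t,_=cam('top')
r=R.T@np.array([(e[0][0]-cx)/f,(e[0][1]-cy)/f,1]); o=-R.T@t; S=o+r*(.052-o[2])/r[2]; print('seat',S, 'diam',e[1][0]/f*.88)
print('from knob',.4602+.088*np.cos(-.3),.0972+.088*np.sin(-.3))
F=np.array([.518,-.288])
manip.reach([*F,.2],rotdown(0)); manip.move_linear([*F,.116],v=.12); manip.grab(20)
print('w',manip.get_gripper_width(),manip.get_ft_force().round(2)); manip.let_go()
manip.move_linear([*F,.170],v=.15); manip.reach([*F,.170],rotdown(np.pi/2)); manip.move_linear([*F,.116],v=.12)
manip.grab(50); print('w',manip.get_gripper_width(),manip.get_grip_force(),manip.get_ft_force().round(2),manip.get_q().round(2),manip.get_tcp_pos(),manip.get_time_s())
```

```text
ell ((222.38287353515625, 167.38128662109375), (30.81140899658203, 31.28388214111328), 63.09269332885742)
seat [0.54392782 0.07191121 0.052     ] diam 0.06717575608350446
from knob 0.5442696110430534 0.07119422181380211
w 0.04994236522315994 [-0.54  1.06  4.89]
w 0.047890403023866664 51.81222723796964 [-1.61  1.65  5.29] [-0.7   0.66  1.49 -0.    1.   -0.7 ] [ 0.51819175 -0.28814392  0.11688868] 14.0583
```

Run:
```python
from h import *
S=[.5440,.0717]; p=manip.get_tcp_pos()
manip.move_linear([p[0],p[1],.16],v=.06); manip.hold(.4); print(manip.get_gripper_width(),manip.get_grip_force(),manip.get_ft_force().round(2))
manip.move_linear([p[0],p[1],.29],v=.12)
manip.move_linear([*S,.29],rotdown(-.3),v=.1)
manip.move_linear([*S,.235],v=.05); manip.hold(.5)
shot('scene','s3'); shot('top','t3'); print(manip.get_tcp_pos(),manip.get_q().round(2),manip.get_time_s(),manip.get_gripper_width())
a=cv2.imread('pics/scene0.png'); crop('s3','s3c',190,320,160,310,4)
```

```text
0.04799644810879798 52.020330894738436 [-0.34  0.23 -3.29]
[0.54401238 0.07171624 0.2350133 ] [-0.08  0.43  1.52  0.    1.19  1.79] 22.1833 0.047863638887316526
```

View pics/s3c.png

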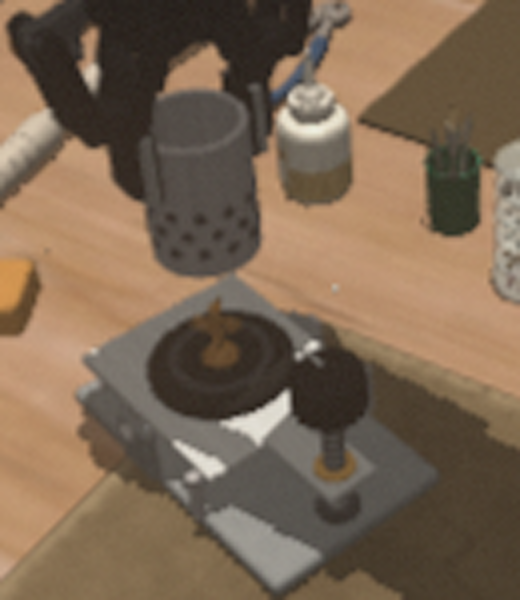

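The ring hangs above the base and looks upright: the crop shows its lower rim at about (208,265) and the rubber base at (222,362). I'll measure ring axis against base in this same camera.

```bash
cat > rel.py <<'E'
from h import *
from scipy.optimize import least_squares
def ring(name,zlo,zhi):
    W=cloud('scene',np.load(f'pics/{name}.npy')); P=W[170:310,190:320].reshape(-1,3)
    m=(P[:,2]>zlo)&(P[:,2]<zhi)&(np.hypot(P[:,0]-.544,P[:,1]-.0717)<.034); P=P[m]
    def fn(x):
        ax=x[:2]+np.outer(P[:,2]-zlo,x[2:]); return np.hypot(*(P[:,:2]-ax).T)-.025
    s=least_squares(fn,[.544,.0717,0,0],loss='soft_l1',f_scale=.001)
    return s.x,len(P),np.median(abs(s.fun)),P[:,2].min()
if __name__=='__main__':
    print('ring',ring('s3',.126,.165))
    print('lowest',ring('s3',.10,.165)[3])
    W=cloud('scene',np.load('pics/s3.npy')); img=cv2.imread('pics/s3.png'); 
    P=W[235:266,224:268]; g=img[235:266,224:268].max(2)
    m=((g<75)&(abs(P[...,2]-.052)<.008)).astype(np.uint8)
    n,l,s,c=cv2.connectedComponentsWithStats(m); i=1+np.argmax(s[1:,4]); h=cv2.convexHull(np.argwhere(l==i)[:,::-1].astype(np.int32)); e=cv2.fitEllipse(h)
    print('ell',e,s[i],'medz',np.median(P[l==i][:,2]))
    f,cx,cy,R,t,_=cam('scene'); o=-R.T@t
    X=[]
    for q in h[:,0]+[224,235]:
        r=R.T@np.array([(q[0]-cx)/f,(q[1]-cy)/f,1]); X.append((o+r*(.052-o[2])/r[2])[:2])
    print(cv2.minEnclosingCircle(np.array(X,np.float32)))
    print('ellipse in crop px',(np.array(e[0])+[224-190,235-160])*4)
E
python3 rel.py
```

```text
ring (array([ 0.54628197,  0.07086679, -0.00845714,  0.00902319]), 471, np.float64(0.000495444449027712), np.float64(0.12604644544855448))
lowest 0.12509359423454658
ell ((20.904483795166016, 15.997437477111816), (26.04964828491211, 36.57830810546875), 78.89151763916016) [  3   3  36  27 648] medz 0.05518753740861032
((0.543016791343689, 0.07480224967002869), 0.03644755855202675)
ellipse in crop px [219.61793518 363.98974991]
```

Run:
```python
from h import *
from scipy.optimize import least_squares
def rub(cn,name):
    W=cloud(cn,np.load(f'pics/{name}.npy')); g=cv2.imread(f'pics/{name}.png').max(2)
    near=np.hypot(W[...,0]-.544,W[...,1]-.0717)<.045
    for th in (.0495,.051):
        m=near&(W[...,2]>th)&(W[...,2]<.060)&(g<110); P=W[m][:,:2]
        # disc fit: robust outer radius by angle
        c=np.array([.544,.0717])
        for _ in range(5):
            a=np.arctan2(*(P-c).T[::-1]); r=np.hypot(*(P-c).T); b=((a+np.pi)/(2*np.pi)*24).astype(int)%24
            E=np.array([P[b==k][np.argsort(r[b==k])[-3:]].mean(0) for k in range(24) if (b==k).sum()>5])
            s=least_squares(lambda x:np.hypot(*(E-x[:2]).T)-x[2],[*c,.036],loss='soft_l1',f_scale=.001); c=s.x[:2]
        print(cn,name,th,len(P),len(E),s.x.round(4),np.abs(s.fun).mean().round(4),'medz',np.median(W[m][:,2]).round(4))
rub('top','t2');rub('top','top0');rub('scene','s3');rub('scene','s1');rub('scene','scene0')
crop('s3','base',220,275,225,275,10)
crop('t2','baset',203,243,148,188,10)
a=cv2.imread('pics/base.png');b=cv2.imread('pics/baset.png'); a=cv2.resize(a,(440,400)); cv2.imwrite('pics/b2.png',np.clip(np.hstack([a[:400],b[:400,:360]])*1.6,0,255).astype(np.uint8))
```

```text
top t2 0.0495 702 24 [0.5445 0.0717 0.0343] 0.0003 medz 0.0535
top t2 0.051 652 24 [0.5445 0.0718 0.0339] 0.0004 medz 0.0536
top top0 0.0495 611 24 [0.5445 0.0719 0.0329] 0.0012 medz 0.054
top top0 0.051 532 24 [0.5461 0.0717 0.0318] 0.0021 medz 0.0544
scene s3 0.0495 695 23 [0.5447 0.0749 0.0343] 0.0004 medz 0.0553
scene s3 0.051 677 23 [0.5446 0.0748 0.0341] 0.0004 medz 0.0553
scene s1 0.0495 597 23 [0.5439 0.0766 0.0317] 0.0012 medz 0.0547
scene s1 0.051 547 24 [0.5453 0.0765 0.0308] 0.0013 medz 0.055
scene scene0 0.0495 669 23 [0.5432 0.0753 0.0332] 0.0009 medz 0.0547
scene scene0 0.051 612 23 [0.544  0.0749 0.0326] 0.0015 medz 0.0551
```

View pics/b2.png

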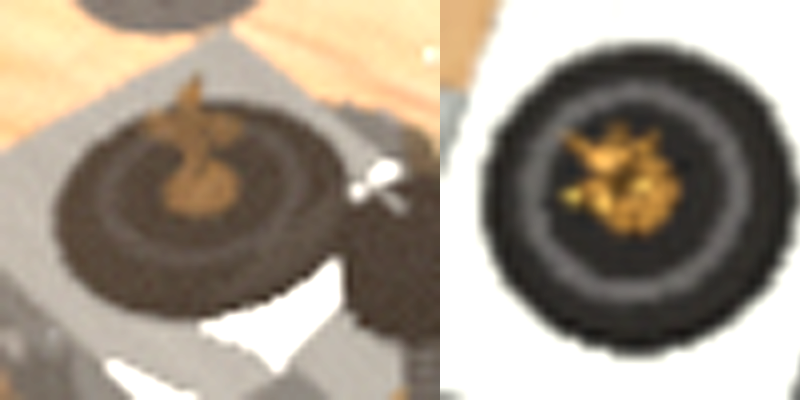

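```bash
cat > ov.py <<'E'
from h import *
def ov(cn,name,circs,box,k):
    f,cx,cy,R,t,_=cam(cn); u0,u1,v0,v1=box
    i=cv2.imread(f'pics/{name}.png')[v0:v1,u0:u1]; i=cv2.resize(i,None,fx=k,fy=k,interpolation=cv2.INTER_CUBIC); i=np.clip(i*1.5,0,255).astype(np.uint8)
    a=np.linspace(0,2*np.pi,60)
    for x,y,z,r,col in circs:
        P=np.c_[x+r*np.cos(a),y+r*np.sin(a),a*0+z]@R.T+t; uv=np.c_[P[:,0]/P[:,2]*f+cx-u0+.5,P[:,1]/P[:,2]*f+cy-v0+.5]*k
        cv2.polylines(i,[np.int32(uv*16)],True,col,1,cv2.LINE_AA,4)
    return i
if __name__=='__main__':
    S=(.5446,.0721); T=(.544,.0717); b=.235-.1109
    A=ov('scene','s3',[(*S,.054,.036,(0,255,0)),(*S,.054,.0255,(0,255,255)),(*T,b,.025,(0,0,255)),(*T,b+.07,.025,(0,0,255))],(218,278,180,266),6)
    B=ov('top','t2',[(*S,.054,.036,(0,255,0)),(*S,.054,.0255,(0,255,255))],(203,243,148,188),10)
    h=max(len(A),len(B)); f=lambda x:cv2.copyMakeBorder(x,0,h-len(x),0,0,0)
    cv2.imwrite('pics/ov.png',np.hstack([f(A),f(B)])); print(A.shape,B.shape)
E
python3 ov.py
```

```text
(516, 360, 3) (400, 400, 3)
```

View pics/ov.png

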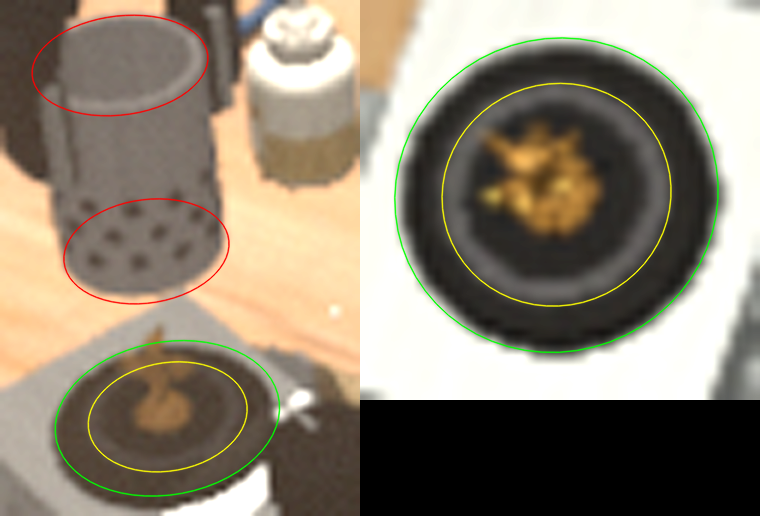

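The overlays agree with the base at about (0.545, 0.072) in both cameras, and the ring axis is within about 2 mm of it. I'll apply a small correction and lower it.

Run:
```python
from h import *
from ov import ov
from rel import ring
T=(.5438,.0722)
manip.move_linear([*T,.235],v=.02)
print(manip.move_linear([*T,.1745],v=.03,force_limit=6)); manip.hold(1)
p=manip.get_tcp_pos(); print(p,manip.get_ft_force().round(2),manip.get_gripper_width(),manip.get_grip_force(),manip.get_time_s(),abs(manip.get_qvel()).max())
shot('scene','s4'); print(ring('s4',.068,.105), ring('s4',.05,.105)[3])
S=(.5448,.0720); b=p[2]-.1109
A=ov('scene','s4',[(*S,.054,.036,(0,255,0)),(*T,b,.025,(0,0,255)),(*T,b+.07,.025,(0,0,255))],(210,300,190,280),6); cv2.imwrite('pics/f.png',A)
```

```text
False
[0.54381211 0.07218545 0.17450609] [ 1.41 -0.04 -4.13] 0.04800063515987942 52.1301176212728 25.6 0.001055859162857806
(array([ 0.54597524,  0.0714558 , -0.00382846,  0.01196573]), 399, np.float64(0.0005642661722248914), np.float64(0.06802514745831466)) 0.05023648904129939
```

View pics/f.png

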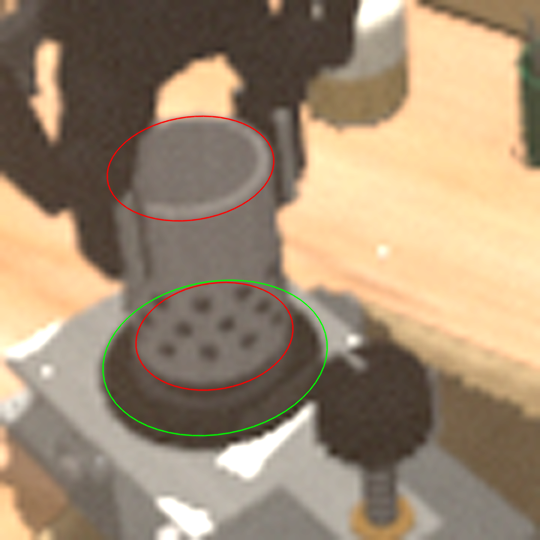

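The final view shows the ring upright. Its lower rim is at about (215,385), centred over the base with roughly 1 cm of air and touching nothing.

```bash
python3 -c "
from bench import manip
print(manip.job_done())"
```

```text
the job is handed in; nothing more can be done
None
```

I levelled the platform (about 0.003 rad) and let go of the knob, then handed the job in with the ring held still and upright, about 1 cm above the rubber base and centred to an estimated 2 mm; the pass/fail verdict was not shown to me.

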